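# Load a rubber stopper in a bench compression gauge with its coarse and fine knobs

## Task

A rubber stopper stands under the foot of the small bench gauge. Bring the foot down with the wide coarse knob until it just touches the stopper lightly, then turn the narrow fine knob above it until the foot bears on the stopper with about 40 N, and let go. Do not drive the load up with the coarse knob, do not overload the stopper, and leave the things around the gauge where they are.

Things in the scene. Friction and masses are not known exactly. Their poses are not given: they have to be found in the camera images.
- gauge: Grey C-shaped bench gauge, fixed to the worktop: base 140 x 92 mm, column behind, arm on top. Origin on the worktop, under the common upright axis of knobs, foot, stopper and anvil; x points to the column (base from x -48 to +92 mm, y -46 to +46 mm). The arm and its neck end 150 mm up; only the two knobs stand above. Knobs stay where they are left; clockwise seen from above lowers the foot.
- coarse_grip (a point): On the knob axis, where to grip the coarse knob: lower, wide dark ribbed ring, 56 mm across, 22 mm high (12 mm below to 10 mm above this point), about 14 mm free below it, fine knob ending about 43 mm above. Lowers the foot 7.5 mm per rad; takes 0.50 N m of friction plus 0.0075 N m per newton of foot load to turn. Its angle is not measured; expect 0.4 to 2.2 rad until the foot touches.
- fine_grip (a point): On the knob axis, where to grip the fine knob: upper, narrow dark ribbed knob, 28 mm across, 22 mm high (11 mm below to 11 mm above this point), on a thin stem, its top 205 mm above the worktop; the coarse knob's top lies about 22 mm below this point (it sinks along as the fine knob is turned).
- fine_knob (a joint): Angle of the fine knob (rad), 0.05 to 0.15 at the start, growing clockwise seen from above, up to 3.3. Lowers the foot 2.5 mm per rad. Turning it takes 0.16 N m of friction plus 0.0025 N m per newton of foot load, so about 0.26 N m at 40 N.
- bung: Tan rubber stopper, 29 mm wide, 26 mm high, narrow end up, loose on the anvil. Origin: centre of its underside. The steel foot above it (26 mm disc, underside 62 to 66 mm above the worktop at the start, not measured) is sprung: once it touches, its load grows by about 13 N per mm of lowering: 10 N per 0.1 rad of the coarse, 3.2 N per 0.1 rad of the fine knob.
- anvil: Fixed round steel anvil in the base, 42 mm across, 24 mm high from its origin (centre of its underside); its top stands 24 to 32 mm above the worktop.
- vial: White sample vial with black cap, 21 mm wide, 57 mm high, standing beside the gauge; origin at the centre of its underside. Bystander.
- beaker: Glass beaker, 59 mm wide, 71 mm high, standing beside the gauge; origin at the centre of its underside. Bystander.
Mind the look-alikes: they are no part of the job. Leave any purple or red look-alike of the bung alone.

How it is judged:
By the outcome, as a careful person would: the job done as asked, in the order asked, and still so for the second after the job is handed in, with the robot touching nothing.
It also fails if it takes over 58 s, if anything falls off the work surface, if the arm or the gripper's body presses on something with over 40 N, if the wrist force passes 120 N, or if a joint passes its speed limit or range.

## Robot

A 7-joint arm with a two-finger parallel gripper is mounted at the origin on a cart in front of the work surface, level with it; the furniture and walls round the work are solid. World frame = base frame: x ahead of the robot, y to its left, z up, the work surface at z = 0. Lengths are in m, angles in rad, forces in N, time in s.
With the tool pointing down it reaches from about 0.425 to 0.875 m from the base axis. Payload 8.4 kg.
Tool frame: the origin (TCP) lies at the very end of the fingers, on their centre line; the grasp point (between the pads) lies 19 mm behind it; x points along the fingers, y is the direction in which the jaws open and shut, and the axes are right-handed (so a half turn about x gives the same grasp; the last joint's range is limited). The gripper opens to 85 mm and grips with 20 to 120 N. Pads are 22 mm wide; open, the fingers measure 114 mm over their backs; the gripper's body (76 mm by 85 mm) begins 54 mm behind the grasp point. The pads swing forward as they close: fully open they stand 13 mm farther back than shut.
Start: joints at [1.235, 0.333, 0.04, 1.465, -0.013, 1.343, -0.059], TCP at [0.152, -0.632, 0.231] pointing down, gripper open.
Joint ranges: [-2.58, 2.58], [-0.38, 2.09], [-1.3, 1.39], [0.25, 2.4], [-1.5, 4.64], [0.08, 2.09], [-2.65, 2.65]. Speed limits (rad/s): [2.22, 2.22, 2.79, 2.79, 3.14, 3.14, 3.14].

## Interface

Orientations are given as a unit quaternion [x, y, z, w].
In Python, from workcell import read_state, grab_frame, hand_in, find_in, tip_of gives the robot as it stands.
- The arm moves only by the tool send_rows, never from a script. Its argument "series" is a list of rows, each a list of 4 numbers: the shift along the tool's x, y, z in mm, then the turn about the tool's x in rad. A call has 1 to 20 rows; each row is the pose to reach, as a shift and turn from the pose commanded when the call began, along the tool's axes at that moment; what a row does not reach only later rows make up. A row lasts 1/10 s, in which the tool goes at most 50 mm and 8.59 degrees, less where a joint would pass 70% of its speed; a pose out of reach is approached as far as the arm can. A call with a gripper value outside its range is refused whole. "grip" is the closure, from 0 (fully open) to 1 (shut), set as the call begins (left out, the last holds). The fingers move at their own pace and stop on an object; "grip_force" is the grip in N (left out, the last holds). Time passes only in rows, so rows that repeat a pose let the fingers close. It gives the time, the measured TCP pose, the force and the opening at its end, in the units of the state.
- read_state(): the state, without advancing time (a new reading comes with each control period).
- grab_frame(name): name is "scene" or "top"; returns a dict with "frame" (400x640x3 uint8, red, green, blue), "intrinsics" (3x3 intrinsics, pixels), "view" (4x4, takes a point from world to camera coordinates). Camera axes: x right, y up, looking along -z (the intrinsics and any distortion apply to the point x, -y, -z); pixel columns grow to the right and rows downward; lengths in m; the calibration is good to about 2 mm. A picture is of the moment at which its call begins. There is no depth.
- hand_in(): hands the job in, once; it reports no verdict.
Trained networks look in a picture, given as the dict that the camera call returned (one of the last four; its "shot" number tells which), for a name from the list of things; names that differ only in an ending like _2 or _b are one class to them, and where a whole thing is asked for, a point or a joint stands for the part that bears it (a point fixed in the world has none). Each returns a list of dicts, best first, with "p" (0 to 1); they miss things now and then, are a little off and sometimes report something else, mostly with a low value. They report only what shows in the picture. A call takes as long as a camera call. They do not tell look-alikes from the thing itself.
- find_in(picture, label): "point" ([column, row] in pixels, amid what is visible of it).
- tip_of(picture, label): "point" ([column, row] in pixels: a listed point, or the origin of a listed thing).
The state is a dict: "t": time; "joint_positions": joint angles; "qvel": joint speeds; "effort": joint torques, N m; "position": TCP position; "eef_rot": TCP orientation; "force": force on the tool from outside, world axes, zero at the start; "wrist_torque": the same for the moment, N m; "width": opening from 0.0 (shut) to 1.0 (fully open).
Only numpy, scipy, OpenCV 4.12 (cv2) and the standard library are available. Lean on these libraries where they do the work, as an engineer would, in place of code of your own. Each camera call takes 0.05 s, during which the arm holds its last target. There are 200 camera calls.

## Working session

There is one attempt and no reset: what is moved stays moved. The work goes in short steps, Python scripts to look and compute and a tool call to move; the robot and the scene stay as the last step left them, time stands still between calls to the robot, and variables do not carry over. Pictures are saved under pics/ and viewed, about 8 in all and at most 12, crops included, and the job is handed in when it is done.

Besides the shell and the picture viewer there is one more tool, called after "Request:" in YAML: its name, and indented under it one key for each argument. send_rows: Moves the arm, as the interface text tells. Its arguments: {"type":"object","properties":{"series":{"type":"array"},"grip":{"type":"number"},"grip_force":{"type":"number"}},"required":["series"]}

```bash
mkdir -p pics; cat > h.py <<'E'
import numpy as np, cv2
from workcell import *
def proj(f,P):
    P=np.atleast_2d(P); c=(f["view"]@np.c_[P,np.ones(len(P))].T)[:3]
    u=f["intrinsics"]@np.array([c[0],-c[1],-c[2]]); return (u[:2]/u[2]).T
def ray(f,px):
    V=np.array(f["view"]);R=V[:3,:3];o=-R.T@V[:3,3]
    d=np.linalg.inv(f["intrinsics"])@[px[0],px[1],1]; d=R.T@(d*[1,-1,-1]); return o,d/np.linalg.norm(d)
def tri(rs):
    A=sum(np.eye(3)-np.outer(d,d) for o,d in rs); b=sum((np.eye(3)-np.outer(d,d))@o for o,d in rs)
    return np.linalg.solve(A,b)
def atz(f,px,z):
    o,d=ray(f,px); return o+d*(z-o[2])/d[2]
def save(f,n,crop=None,s=1):
    i=f["frame"][:,:,::-1]
    if crop: i=i[crop[1]:crop[3],crop[0]:crop[2]]
    cv2.imwrite(n,cv2.resize(i,None,fx=s,fy=s,interpolation=cv2.INTER_CUBIC))
E
python3 - <<'E'
from h import *
s=read_state();print({k:np.round(v,3) for k,v in s.items()})
F={n:grab_frame(n) for n in("scene","top")}
print({k for k in F["top"]})
for n,f in F.items():
    print(n,"cam",-np.array(f["view"])[:3,:3].T@np.array(f["view"])[:3,3])
    for l in["gauge","coarse_grip","fine_grip","bung","anvil","vial","beaker"]:
        print(l,[(np.round(a["point"]),round(a["p"],2)) for a in tip_of(f,l)[:3]])
c=np.vstack([F["scene"]["frame"],F["top"]["frame"]])[:,:,::-1]
cv2.imwrite("pics/a.png",cv2.resize(c,(480,600)) if 0 else F["scene"]["frame"][:,:,::-1]);save(F["top"],"pics/b.png")
E
```

```text
{'t': np.float64(0.0), 'joint_positions': array([ 1.235,  0.334,  0.04 ,  1.466, -0.013,  1.343, -0.059]), 'qvel': array([-0.002,  0.   , -0.001, -0.   ,  0.001,  0.   ,  0.   ]), 'effort': array([-1.0000e-03, -6.5855e+01,  1.3650e+00, -4.0555e+01,  1.7000e-02,
        1.3000e-02,  0.0000e+00]), 'position': array([ 0.152, -0.631,  0.23 ]), 'eef_rot': array([-0.702, -0.084,  0.702, -0.083]), 'force': array([-0.075,  0.611, -0.108]), 'wrist_torque': array([ 0.041,  0.002, -0.042]), 'width': np.float64(1.004)}
{'shot', 'view', 'frame', 'intrinsics'}
scene cam [-0.10992527  0.92100038  0.49103232]
gauge []
coarse_grip [(array([319., 182.]), 0.91)]
fine_grip [(array([320., 169.]), 0.8), (array([318., 182.]), 0.16)]
bung [(array([334., 288.]), 0.68), (array([321., 242.]), 0.57), (array([373., 272.]), 0.54)]
anvil [(array([319., 250.]), 0.67)]
vial [(array([263., 252.]), 0.54)]
beaker [(array([290., 282.]), 0.84), (array([319., 181.]), 0.4)]
top cam [0.39047362 0.45996155 0.98190379]
gauge [(array([346., 196.]), 0.66)]
coarse_grip [(array([349., 186.]), 0.67)]
fine_grip []
bung [(array([361., 259.]), 0.52), (array([325., 249.]), 0.42)]
anvil [(array([343., 201.]), 0.39)]
vial [(array([301., 170.]), 0.43)]
beaker [(array([293., 220.]), 0.66)]
```

View pics/a.png

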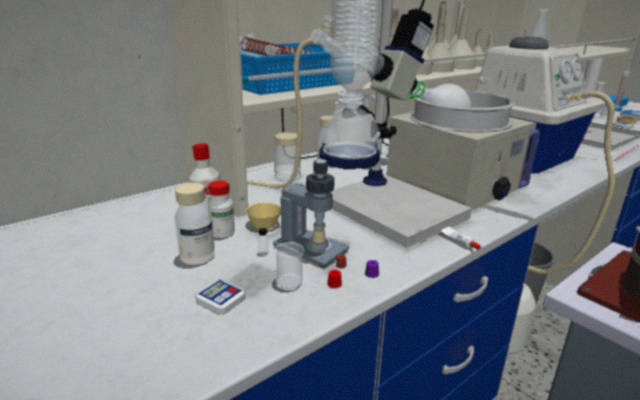

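View pics/b.png

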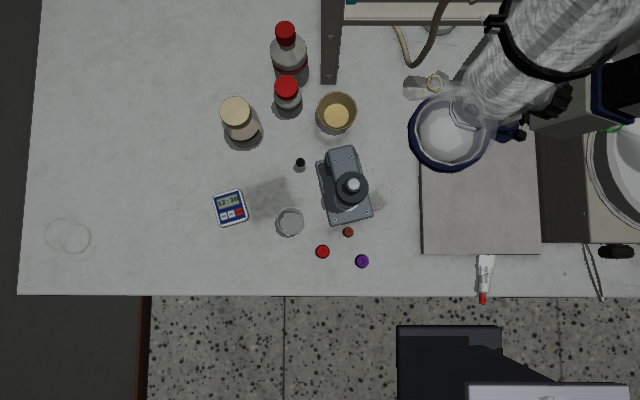

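The gauge stands at (320,210) in scene and (347,187) in top. Its knobs are at about (319,175) in scene and (351,186) in top. The beaker, vial and three red or purple stoppers surround it.

```bash
python3 - <<'E'
from h import *
A=grab_frame("scene");B=grab_frame("top")
for l in["coarse_grip","fine_grip","anvil","vial","beaker"]:
    a=tip_of(A,l);b=tip_of(B,l)
    if a and b:
        rs=[ray(A,a[0]["point"]),ray(B,b[0]["point"])];P=tri(rs);print(l,np.round(P,4),"res px",np.round(proj(A,P)-a[0]["point"],1),np.round(proj(B,P)-b[0]["point"],1))
P=tri([ray(A,[320,162]),ray(B,[352,184])]);print("finetop",P)
for l,px in dict(frontR=[372,216],frontL=[331,225],backL=[318,162]).items(): print(l,np.round(atz(B,px,0.012),3))
for l,px in dict(colL=[326,152],colR=[355,146],beaker=[290,222],handle=[430,85],glass=[443,140]).items(): print(l,np.round(atz(B,px,0.07),3))
save(B,"pics/c.png",(270,110,430,270),4);save(A,"pics/d.png",(250,140,400,300),4)
E
```

```text
coarse_grip [0.5185 0.3994 0.1654] res px [[1.  0.1]] [[-0.9 -0.8]]
fine_grip [0.5185 0.4017 0.1929] res px [[1.9 0.1]] [[-1.6 -1.4]]
anvil [0.5164 0.4021 0.009 ] res px [[2.5 0.1]] [[-2.  -1.7]]
vial [0.5886 0.4955 0.0023] res px [[0.6 0.1]] [[-0.5 -0.3]]
beaker [ 0.4744  0.5046 -0.0054] res px [[0.3 0. ]] [[-0.2 -0.2]]
finetop [0.51772859 0.40036966 0.2043713 ]
frontR [0.483 0.345 0.012]
frontL [0.464 0.429 0.012]
backL [0.595 0.456 0.012]
colL [0.603 0.441 0.07 ]
colR [0.615 0.383 0.07 ]
beaker [0.465 0.51  0.07 ]
handle [0.741 0.232 0.07 ]
glass [0.628 0.21  0.07 ]
```

View pics/c.png

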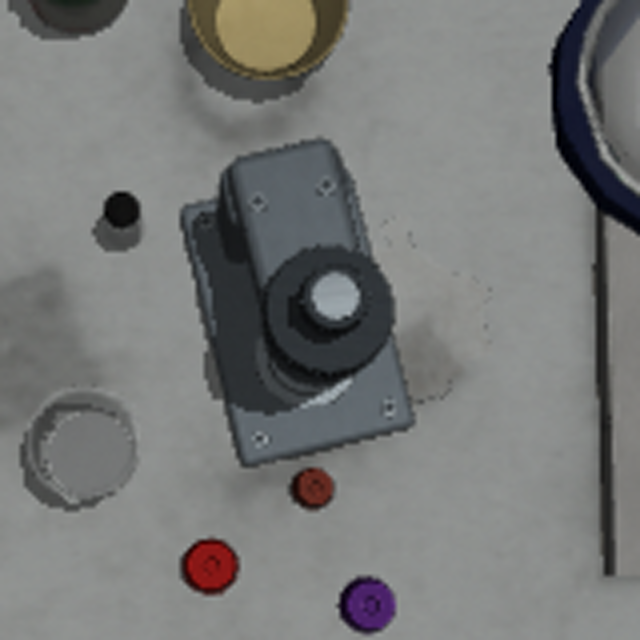

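View pics/d.png

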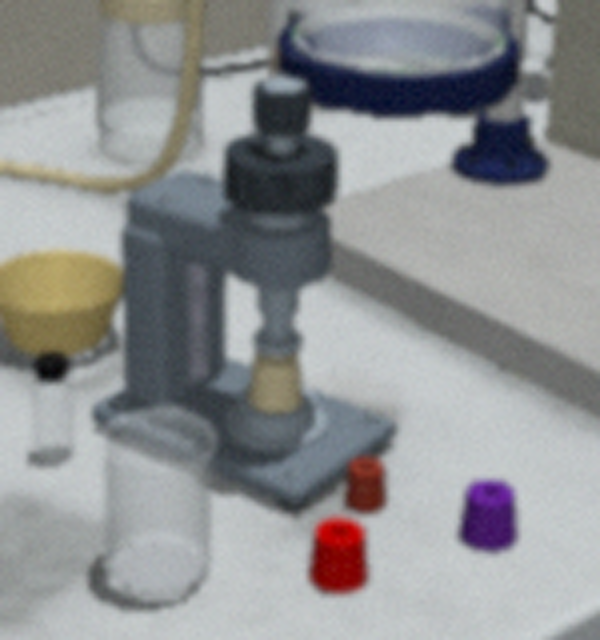

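Crops: the fine knob's top is at (334,295) in the top crop and the coarse knob is centred near (330,312). The bung is on the anvil under the foot in the scene crop, at about (275,380). The approach sweeps past the tall apparatus on the right, so I'm checking its height next.

```bash
python3 - <<'E'
from h import *
A=grab_frame("scene");B=grab_frame("top")
a=A["frame"][:280,320:640,::-1];b=B["frame"][:280,380:640,::-1]
cv2.imwrite("pics/e.png",cv2.resize(np.hstack([a,b]),None,fx=1.37,fy=1.37))
for y in (0.3,0.2,0.1,0,-.1,-.2,-.3):
  for P in ([.45,y,.2],[.45,y,.35]): print(P,np.round(proj(A,P)[0]),np.round(proj(B,P)[0]))
E
```

```text
[0.45, 0.3, 0.2] [381. 163.] [413. 225.]
[0.45, 0.3, 0.35] [387.  86.] [436. 217.]
[0.45, 0.2, 0.2] [414. 154.] [474. 225.]
[0.45, 0.2, 0.35] [422.  81.] [511. 217.]
[0.45, 0.1, 0.2] [444. 145.] [534. 225.]
[0.45, 0.1, 0.35] [453.  76.] [586. 217.]
[0.45, 0, 0.2] [469. 138.] [595. 225.]
[0.45, 0, 0.35] [480.  72.] [661. 217.]
[0.45, -0.1, 0.2] [493. 131.] [656. 226.]
[0.45, -0.1, 0.35] [504.  69.] [736. 217.]
[0.45, -0.2, 0.2] [514. 125.] [717. 226.]
[0.45, -0.2, 0.35] [525.  66.] [811. 217.]
[0.45, -0.3, 0.2] [533. 120.] [778. 226.]
[0.45, -0.3, 0.35] [545.  63.] [887. 218.]
```

View pics/e.png

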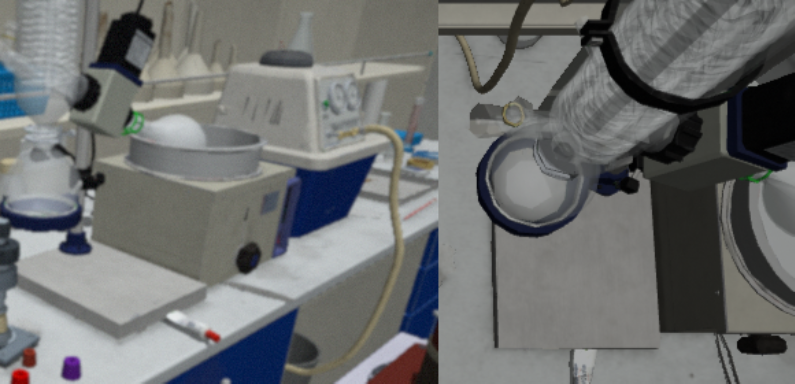

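The bath box and hotplate occupy x > 0.42, with tops at roughly z 0.25. The tall glassware is further back. Plan: raise to z≈0.45 and sweep round at a radius of about 0.47.

```bash
cat >> h.py <<'E'
from scipy.spatial.transform import Rotation as Ro
def rows(W,turns=None):
    s=read_state();R=Ro.from_quat(s["eef_rot"]).as_matrix()
    D=(np.array(W)-s["position"])@R*1000
    for i,d in enumerate(D): print([*np.round(d).astype(int).tolist()],end=",")
    print("\ntoolx",np.round(R[:,0],4),"tooly az",np.degrees(np.arctan2(R[1,1],R[0,1])).round(2))
E
python3 - <<'E'
from h import *
a=np.radians(np.arange(-76.5,48,6.2))
print(len(a)); W=[[.47*np.cos(t),.47*np.sin(t),.45] for t in a]
rows(W)
E
```

```text
21
[-219, -180, 1],[-219, -183, -50],[-219, -191, -100],[-219, -204, -149],[-219, -223, -197],[-219, -247, -242],[-219, -275, -284],[-219, -308, -323],[-219, -345, -358],[-219, -385, -388],[-219, -429, -415],[-219, -475, -436],[-219, -523, -453],[-219, -573, -464],[-219, -623, -469],[-219, -674, -469],[-219, -725, -464],[-219, -774, -453],[-219, -823, -437],[-219, -869, -416],[-219, -912, -390],
toolx [-0.  0. -1.] tooly az -76.44
```

Request:
send_rows:
  series:
    - [-45,-15,0,0]
    - [-95,-30,0,-0.1]
    - [-140,-60,0,-0.2]
    - [-180,-100,0,-0.3]
    - [-205,-140,0,-0.4]
    - [-219,-180,0,-0.5]
    - [-219,-180,0,-0.5]

```text
t: 2.2
position: [0.1094, -0.454, 0.4557]
eef_rot: [-0.659, -0.253, 0.659, -0.259]
force: [0.4, -1.7, 1.1]
width: 0.999
```

```bash
python3 - <<'E'
from h import *
s=read_state();print(s["t"],np.round(s["joint_positions"],3),s["position"],s["force"])
a=np.radians(np.arange(-70.5,44,6))
print(len(a)); W=[[.47*np.cos(t),.47*np.sin(t),.45] for t in a]
rows(W)
E
```

```text
2.2 [ 1.252e+00 -6.900e-02 -1.200e-02  1.469e+00 -1.000e-03  1.734e+00
  4.090e-01] [ 0.10942814 -0.45395573  0.45569219] [ 0.38008028 -1.65192067  1.14957431]
20
[6, 24, -42],[6, 41, -89],[6, 52, -136],[6, 59, -185],[5, 61, -234],[5, 57, -283],[5, 49, -332],[5, 35, -379],[4, 17, -425],[4, -7, -468],[4, -34, -509],[3, -66, -546],[3, -101, -581],[3, -140, -611],[2, -182, -637],[2, -226, -658],[1, -272, -675],[1, -320, -687],[1, -369, -694],[0, -418, -695],
toolx [ 0.0027 -0.0078 -1.    ] tooly az -47.59
```

Request:
send_rows:
  series:
    - [0,24,-42,-0.15]
    - [0,41,-89,-0.3]
    - [0,52,-136,-0.45]
    - [0,59,-185,-0.6]
    - [0,61,-234,-0.75]
    - [0,57,-283,-0.9]
    - [0,49,-332,-1.05]
    - [0,35,-379,-1.2]
    - [0,17,-425,-1.35]
    - [0,-7,-468,-1.5]
    - [0,-34,-509,-1.65]
    - [0,-66,-546,-1.8]
    - [0,-101,-581,-1.95]
    - [0,-140,-611,-2.1]
    - [0,-182,-637,-2.25]
    - [0,-226,-658,-2.4]
    - [0,-272,-675,-2.55]
    - [0,-320,-687,-2.7]
    - [0,-369,-694,-2.85]
    - [0,-418,-695,-3.0]

```text
t: 4.2
position: [0.343, 0.3213, 0.4501]
eef_rot: [-0.209, 0.675, 0.21, 0.675]
force: [0.8, 0.9, -0.6]
width: 1.001
```

```bash
python3 - <<'E'
from h import *
s=read_state();print(s["t"],np.round(s["joint_positions"],3),s["position"],s["force"])
rows([[.40,.36,.45],[.45,.39,.40],[.518,.4,.36],[.518,.4,.28]])
E
```

```text
4.2 [ 0.239 -0.034 -1.029  1.431 -0.03   1.728  1.377] [0.34304514 0.32132149 0.45006743] [ 0.79859223  0.85902566 -0.58297216]
[0, 0, 69],[50, -4, 127],[90, -34, 189],[170, -34, 189],
toolx [-4.e-04  6.e-04 -1.e+00] tooly az 124.44
```

Request:
send_rows:
  series:
    - [0,0,35,-0.15]
    - [10,0,75,-0.3]
    - [30,-5,110,-0.4]
    - [60,-15,145,-0.5]
    - [90,-30,175,-0.6]
    - [130,-34,189,-0.6]
    - [170,-34,189,-0.6]
    - [200,-34,189,-0.6]
    - [200,-34,189,-0.6]

```text
t: 5.1
position: [0.519, 0.3956, 0.2455]
eef_rot: [-0.398, 0.587, 0.398, 0.582]
force: [-0.4, -1.2, 0.3]
width: 1.002
```

```bash
python3 - <<'E'
from h import *
s=read_state();print(s["t"],np.round(s["joint_positions"],3),s["position"],s["force"])
rows([[.518,.4005,z] for z in (.25,.2,.15)])
A=grab_frame("scene");B=grab_frame("top")
a=A["frame"][60:220,240:400,::-1];b=B["frame"][110:270,270:430,::-1]
cv2.imwrite("pics/f.png",cv2.resize(np.hstack([a,b]),None,fx=2.5,fy=2.5))
E
```

```text
5.1 [ 0.005  0.543 -1.064  1.389  0.468  1.486  1.728] [0.51896075 0.3956111  0.24545679] [-0.42952911 -1.1802839   0.33161705]
[-5, 3, 4],[45, 3, 4],[95, 2, 5],
toolx [-0.0057 -0.0042 -1.    ] tooly az 158.45
```

View pics/f.png

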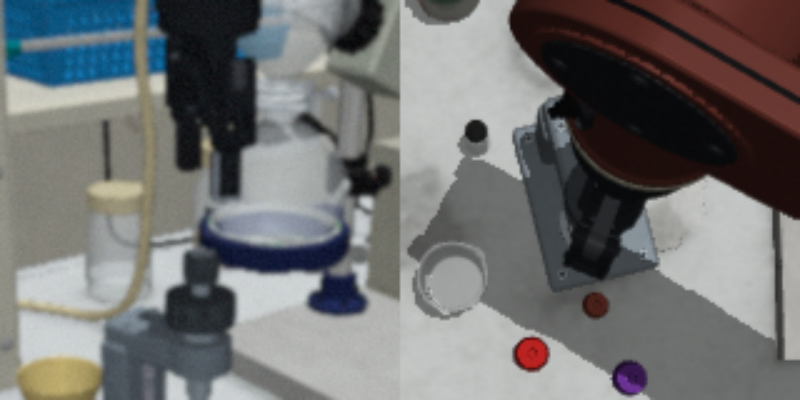

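The fingers straddle the knob axis from above in the scene crop, at (187,228) versus the knob at 200. A correction of about 5 mm towards +y agrees with that. Next I align and then descend.

Request:
send_rows:
  series:
    - [0,3,4,0]
    - [20,3,4,0]
    - [50,3,4,0]
    - [75,3,5,0]
    - [85,3,5,0]
    - [85,3,5,0]

```text
t: 5.8
position: [0.5187, 0.4035, 0.1656]
eef_rot: [-0.398, 0.585, 0.398, 0.584]
force: [0.2, -0.3, -0.1]
width: 1.0
```

```bash
python3 - <<'E'
from h import *
s=read_state();print(s["t"],np.round(s["joint_positions"],3),s["position"],s["force"],s["wrist_torque"])
rows([[.518,.4005,z] for z in (.153,.148)])
A=grab_frame("scene");B=grab_frame("top")
a=A["frame"][100:260,240:400,::-1];b=B["frame"][110:270,270:430,::-1]
cv2.imwrite("pics/g.png",cv2.resize(np.hstack([a,b]),None,fx=2.5,fy=2.5,interpolation=cv2.INTER_CUBIC))
E
```

```text
5.8 [-0.012  0.599 -1.033  1.488  0.519  1.349  1.683] [0.51869362 0.40353457 0.16562824] [ 0.22679844 -0.28603892 -0.10739664] [-0.04671365 -0.00910335  0.02316313]
[13, 0, -3],[18, 0, -3],
toolx [-2.e-04  0.e+00 -1.e+00] tooly az 158.49
```

View pics/g.png

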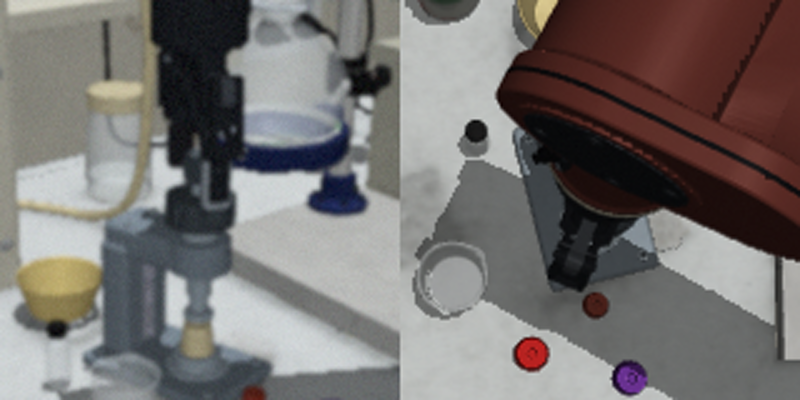

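The fingers straddle the coarse knob, with the tips beside its upper half. Lowering the last part and closing gently.

Request:
send_rows:
  series:
    - [8,0,-2,0]
    - [13,0,-2,0]
    - [17,0,-2,0]
    - [17,0,-2,0]

```text
t: 6.3
position: [0.5179, 0.4011, 0.1477]
eef_rot: [-0.398, 0.585, 0.398, 0.584]
force: [-0.0, -1.1, -0.1]
width: 1.0
```

Request:
send_rows:
  series:
    - [0,0,0,0]
    - [0,0,0,0]
    - [0,0,0,0]
    - [0,0,0,0]
    - [0,0,0,0]
    - [0,0,0,0]
    - [0,0,0,0]
    - [0,0,0,0]
  grip: 0.6
  grip_force: 50

```text
t: 7.1
position: [0.5192, 0.4012, 0.1493]
eef_rot: [-0.398, 0.584, 0.397, 0.585]
force: [2.7, -2.3, 6.4]
width: 0.64
```

```bash
cat > st.py <<'E'
from h import *
s=read_state();R=Ro.from_quat(s["eef_rot"]).as_matrix()
print(s["t"],"j",np.round(s["joint_positions"],3),"p",np.round(s["position"],4),"F",np.round(s["force"],2),"T",np.round(s["wrist_torque"],4),"e7",s["effort"][6].round(4),"w",s["width"].round(3),"az",np.degrees(np.arctan2(R[1,1],R[0,1])).round(2))
E
python3 st.py
```

```text
Traceback (most recent call last):
  File "st.py", line 3, in <module>
    print(s["t"],"j",np.round(s["joint_positions"],3),"p",np.round(s["position"],4),"F",np.round(s["force"],2),"T",np.round(s["wrist_torque"],4),"e7",s["effort"][6].round(4),"w",s["width"].round(3),"az",np.degrees(np.arctan2(R[1,1],R[0,1])).round(2))
                                                                                                                                                                                  ^^^^^^^^^^^^^^^^
AttributeError: 'float' object has no attribute 'round'
```

Width is 0.64, so about 54 mm: the knob is held. The 6 N upward force suggests the tips graze the neck, so I'm reopening, lifting 3 mm and regripping.

Request:
send_rows:
  series:
    - [0,0,0,0]
    - [-3,0,0,0]
    - [-3,0,0,0]
  grip: 0.2

```text
t: 7.4
position: [0.5176, 0.4018, 0.1516]
eef_rot: [-0.398, 0.584, 0.398, 0.584]
force: [0.8, 1.1, -0.5]
width: 0.801
```

Request:
send_rows:
  series:
    - [0,0,0,0]
    - [0,0,0,0]
    - [0,0,0,0]
    - [0,0,0,0]
    - [0,0,0,0]
    - [0,0,0,0]
  grip: 0.6
  grip_force: 50

```text
t: 8.0
position: [0.5192, 0.4012, 0.1522]
eef_rot: [-0.398, 0.584, 0.397, 0.585]
force: [2.6, -0.9, 6.0]
width: 0.635
```

```bash
sed -i 's/s\["effort"\]\[6\].round(4)/round(float(s["effort"][6]),4)/; s/s\["width"\].round(3)/round(float(s["width"]),3)/' st.py; python3 st.py
```

```text
8.0 j [-0.009  0.606 -1.028  1.508  0.529  1.325  1.678] p [0.5192 0.4012 0.1522] F [ 2.6  -0.95  5.99] T [-0.4669 -0.4926  0.1746] e7 -0.1335 w 0.635 az 158.43
```

Request:
send_rows:
  series:
    - [0,0,0,0.08]
    - [0,0,0,0.16]
    - [0,0,0,0.24]
    - [0,0,0,0.32]
    - [0,0,0,0.32]

```text
t: 8.5
position: [0.5196, 0.4009, 0.1522]
eef_rot: [-0.299, 0.64, 0.298, 0.642]
force: [4.7, -3.2, 5.2]
width: 0.635
```

```bash
cat >> st.py <<'E'
import sys
if len(sys.argv)>1:
    A=grab_frame("scene"); np.save("foot_%s.npy"%sys.argv[1],A["frame"][205:265,290:350])
E
python3 st.py 1
```

```text
8.5 j [-0.044  0.577 -0.964  1.51   0.485  1.307  1.383] p [0.5196 0.4009 0.1522] F [ 4.66 -3.18  5.15] T [-0.38   -0.7862 -0.4631] e7 -0.6539 w 0.635 az 139.91
```

Torque and angle follow 1:1 with no slip. Next, an enlarged look at the foot and bung to estimate the gap.

```bash
python3 - <<'E'
from h import *
A=grab_frame("scene")
im=A["frame"][205:265,290:350,::-1];im=cv2.resize(im,None,fx=9,fy=9,interpolation=cv2.INTER_CUBIC)
for z in range(20,100,4):
    u,v=(proj(A,[.518,.4005,z/1000])[0]-[290,205]+.5)*9
    L=14 if z%20 else 30
    cv2.line(im,(int(u)+150,int(v)),(int(u)+150+L,int(v)),(0,0,255),1)
    if z%20==0: cv2.putText(im,str(z),(int(u)+185,int(v)),0,.5,(0,0,255),1)
cv2.imwrite("pics/h.png",im)
E
```

```text
(no output)
```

View pics/h.png

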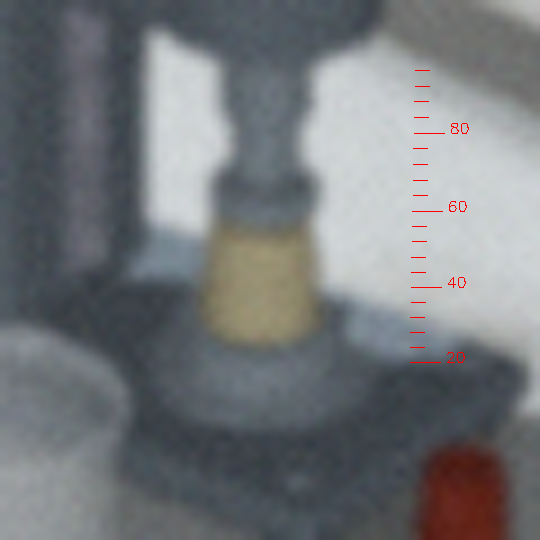

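Foot underside is at z≈63 mm and bung top at ≈58 mm, so about 4–5 mm (0.6 rad) remains. Advancing partway, then small steps with torque watching.

Request:
send_rows:
  series:
    - [0,0,0,0.06]
    - [0,0,0,0.12]
    - [0,0,0,0.15]
    - [0,0,0,0.18]

```text
t: 9.0
position: [0.5197, 0.4008, 0.1522]
eef_rot: [-0.241, 0.664, 0.24, 0.666]
force: [5.1, -3.0, 6.2]
width: 0.634
```

```bash
python3 st.py 2
```

```text
9.0 j [-0.064  0.563 -0.929  1.511  0.463  1.298  1.221] p [0.5197 0.4008 0.1522] F [ 5.07 -3.04  6.17] T [-0.707  -1.0923  0.5726] e7 0.0231 w 0.634 az 129.76
```

Request:
send_rows:
  series:
    - [0,0,0,0.03]
    - [0,0,0,0.06]

```text
t: 9.25
position: [0.5197, 0.4008, 0.1522]
eef_rot: [-0.221, 0.671, 0.22, 0.673]
force: [6.0, -2.9, 6.5]
width: 0.639
```

```bash
python3 st.py 3
```

```text
9.25 j [-0.071  0.558 -0.918  1.511  0.455  1.295  1.166] p [0.5197 0.4008 0.1522] F [ 6.02 -2.86  6.45] T [-0.7395 -0.995   0.5142] e7 0.1039 w 0.639 az 126.33
```

```bash
cat > st.py <<'E'
from h import *
import sys
s=read_state();R=Ro.from_quat(s["eef_rot"]).as_matrix()
S=[];T=[]
for i in range(4):
    A=grab_frame("scene");c=A["frame"][205:265,290:350].astype(float)
    S.append((c[18:46,26:33,0]-c[18:46,26:33,2]).clip(-5).sum(0).mean());T.append(read_state()["wrist_torque"][2])
print(round(s["t"],2),"j7",round(s["joint_positions"][6],3),"p",np.round(s["position"],4),"F",np.round(s["force"],1),"Tz",round(s["wrist_torque"][2],3),"then",np.round(T,3),"w",round(float(s["width"]),3),"az",np.degrees(np.arctan2(R[1,1],R[0,1])).round(2),"tan",np.round(np.mean(S),1),np.round(np.std(S),1))
E
python3 - <<'E'
import numpy as np
for i in(1,2,3):
    c=np.load(f"foot_{i}.npy").astype(float);print((c[18:46,26:33,0]-c[18:46,26:33,2]).clip(-5).sum(0).mean(), np.round((c[18:46,26:33,0]-c[18:46,26:33,2]).mean(1)))
E
python3 st.py
```

```text
356.2857142857143 [-15. -16. -13. -13. -16. -14.  -8.  10.  29.  35.  37.  35.  35.  37.
  35.  36.  36.  37.  34.  27.   4. -12. -17. -17. -16. -17. -15. -16.]
342.0 [-15. -16. -16. -16. -15. -16. -12.   1.  23.  34.  37.  35.  35.  37.
  36.  35.  36.  37.  35.  27.   4. -13. -17. -16. -18. -17. -15. -16.]
334.0 [-15. -16. -14. -14. -15. -14. -14.  -2.  20.  33.  36.  37.  36.  36.
  36.  36.  35.  37.  35.  25.   4. -13. -17. -17. -16. -17. -15. -15.]
9.3 j7 1.164 p [0.5198 0.4007 0.1522] F [ 5.8 -3.3  6.5] Tz 0.376 then [0.11  0.038 0.062 0.078] w 0.635 az 126.21 tan 336.1 1.2
```

Request:
send_rows:
  series:
    - [0,0,0,0.03]
    - [0,0,0,0.06]

```text
t: 9.7
position: [0.5198, 0.4007, 0.1522]
eef_rot: [-0.201, 0.677, 0.2, 0.679]
force: [5.0, -3.5, 6.0]
width: 0.631
```

```bash
python3 st.py
```

```text
9.7 j7 1.111 p [0.5198 0.4007 0.1522] F [ 5.  -3.5  6. ] Tz 0.468 then [0.327 0.075 0.008 0.042] w 0.631 az 122.88 tan 328.1 3.0
```

Request:
send_rows:
  series:
    - [0,0,0,0.03]
    - [0,0,0,0.06]

```text
t: 10.1
position: [0.5199, 0.4006, 0.1522]
eef_rot: [-0.18, 0.683, 0.179, 0.685]
force: [5.5, -4.2, 6.2]
width: 0.634
```

```bash
python3 st.py
```

```text
10.1 j7 1.056 p [0.5199 0.4006 0.1522] F [ 5.5 -4.2  6.2] Tz 0.467 then [ 0.312  0.072  0.036 -0.038] w 0.634 az 119.44 tan 326.3 2.6
```

Request:
send_rows:
  series:
    - [0,0,0,0.03]
    - [0,0,0,0.06]

```text
t: 10.5
position: [0.5199, 0.4006, 0.1522]
eef_rot: [-0.159, 0.688, 0.159, 0.69]
force: [4.8, -4.9, 6.6]
width: 0.637
```

```bash
sed -i 's/range(4)/range(6)/' st.py; python3 st.py
```

```text
10.5 j7 1.001 p [0.5199 0.4006 0.1522] F [ 4.8 -4.9  6.6] Tz 0.555 then [0.338 0.173 0.08  0.015 0.066 0.048] w 0.637 az 116.01 tan 323.2 2.6
```

Request:
send_rows:
  series:
    - [0,0,0,0.03]
    - [0,0,0,0.06]

```text
t: 11.0
position: [0.52, 0.4005, 0.1523]
eef_rot: [-0.139, 0.692, 0.138, 0.694]
force: [5.3, -5.4, 7.3]
width: 0.636
```

```bash
python3 st.py
```

```text
11.0 j7 0.945 p [0.52   0.4005 0.1523] F [ 5.3 -5.4  7.3] Tz 0.589 then [0.421 0.166 0.147 0.11  0.132 0.133] w 0.636 az 112.57 tan 320.3 1.6
```

```bash
python3 - <<'E'
from h import *
c=np.mean([grab_frame("scene")["frame"][205:265,290:350].astype(float) for i in range(10)],0)
np.save("avg_a.npy",c)
b=np.load("foot_1.npy").astype(float)
im=np.hstack([b[10:45,15:45],c[10:45,15:45]])[:,:,::-1]
cv2.imwrite("pics/i.png",cv2.resize((im*1.3).clip(0,255).astype(np.uint8),None,fx=13,fy=13,interpolation=cv2.INTER_CUBIC))
# collar grey profile
for x in(b,c): print(np.round(x[10:32,26:33].mean((1,2))))
E
python3 st.py
```

```text
[111. 108. 111. 112. 114. 115. 115. 114. 111. 105.  98.  94.  99. 108.
 109. 108. 115. 130. 136. 135. 135. 134.]
[111. 111. 111. 112. 112. 115. 117. 117. 116. 112. 108. 102.  97. 100.
 110. 115. 122. 133. 137. 137. 136. 136.]
11.8 j7 0.946 p [0.52   0.4005 0.1523] F [ 4.  -4.8  7.3] Tz 0.123 then [0.1   0.106 0.092 0.095 0.091 0.075] w 0.636 az 112.59 tan 319.3 2.9
```

View pics/i.png

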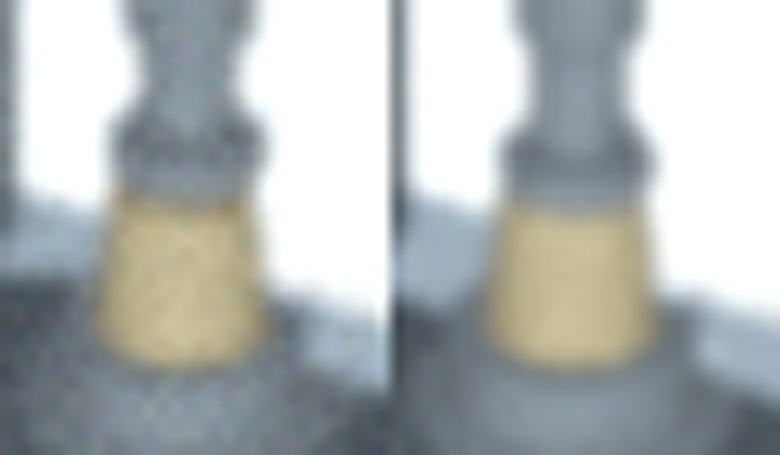

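The foot collar moved about 1.3 px for 0.48 rad (1.5 px expected if free), and the torque crept up. It may already be touching. I'm backing off in measured steps to find the kink.

```bash
cat > m.py <<'E'
from h import *
import sys
s=read_state();R=Ro.from_quat(s["eef_rot"]).as_matrix()
N=int(sys.argv[2]) if len(sys.argv)>2 else 8
c=np.mean([grab_frame("scene")["frame"][205:265,290:350].astype(float) for i in range(N)],0)
np.save(f"avg_{sys.argv[1]}.npy",c)
r=np.load("avg_a.npy");g=np.gradient(r,axis=0)
q=(slice(10,28),slice(23,37))
sh=-((c-r)[q]*g[q]).sum()/(g[q]**2).sum()
t=(c[18:46,26:33,0]-c[18:46,26:33,2]).clip(-5).sum(0).mean()
print(round(s["t"],2),"j7",round(s["joint_positions"][6],3),"Tz",round(s["wrist_torque"][2],3),"rest",round(read_state()["wrist_torque"][2],3),"w",round(float(s["width"]),3),"az",np.degrees(np.arctan2(R[1,1],R[0,1])).round(2),"shift px",round(sh,3),"tan",round(t,1))
E

```

Request:
send_rows:
  series:
    - [0,0,0,-0.03]
    - [0,0,0,-0.06]

```text
t: 12.3
position: [0.5199, 0.4006, 0.1523]
eef_rot: [-0.16, 0.688, 0.159, 0.69]
force: [5.4, -3.4, 6.2]
width: 0.631
```

```bash
python3 m.py b
```

```text
12.3 j7 1.002 Tz -0.477 rest -0.008 w 0.631 az 116.06 shift px -0.008 tan 322.8
```

Request:
send_rows:
  series:
    - [0,0,0,-0.03]
    - [0,0,0,-0.06]

```text
t: 12.9
position: [0.5199, 0.4005, 0.1522]
eef_rot: [-0.18, 0.683, 0.18, 0.685]
force: [4.8, -4.1, 6.0]
width: 0.635
```

```bash
python3 m.py c
```

```text
12.9 j7 1.057 Tz -0.514 rest -0.069 w 0.635 az 119.49 shift px -0.078 tan 324.5
```

Request:
send_rows:
  series:
    - [0,0,0,-0.03]
    - [0,0,0,-0.06]

```text
t: 13.5
position: [0.5199, 0.4006, 0.1522]
eef_rot: [-0.201, 0.677, 0.2, 0.679]
force: [5.1, -2.7, 6.5]
width: 0.636
```

```bash
python3 m.py d
```

```text
13.5 j7 1.112 Tz -0.531 rest -0.045 w 0.636 az 122.93 shift px -0.164 tan 329.1
```

Request:
send_rows:
  series:
    - [0,0,0,-0.03]
    - [0,0,0,-0.06]

```text
t: 14.1
position: [0.5198, 0.4007, 0.1522]
eef_rot: [-0.221, 0.671, 0.22, 0.673]
force: [4.8, -3.8, 5.8]
width: 0.636
```

```bash
python3 m.py e
```

```text
14.1 j7 1.167 Tz -0.511 rest -0.018 w 0.636 az 126.37 shift px -0.265 tan 334.6
```

The kink is clear: the foot stops moving at az≈116.7–118°. So it was touching, with a peak of only about 7 N, and it is now backed off free. Returning to az≈115.3°, a light touch of about 2–4 N.

Request:
send_rows:
  series:
    - [0,0,0,0.05]
    - [0,0,0,0.1]
    - [0,0,0,0.13]
    - [0,0,0,0.16]
    - [0,0,0,0.195]
    - [0,0,0,0.195]

```text
t: 15.1
position: [0.5199, 0.4005, 0.1523]
eef_rot: [-0.154, 0.689, 0.153, 0.691]
force: [4.8, -4.6, 6.7]
width: 0.639
```

```bash
python3 m.py f 6
```

```text
15.1 j7 0.986 Tz 0.052 rest 0.034 w 0.639 az 115.13 shift px -0.0 tan 321.7
```

Touching (shift 0.00). Now I open, rise to the fine knob and grip it.

Request:
send_rows:
  series:
    - [0,0,0,0]
    - [0,0,0,0]
    - [0,0,0,0]
    - [0,0,0,0]
    - [-8,0,0,0]
    - [-18,0,0,0]
    - [-27,0,0,0]
    - [-27,0,0,0]
  grip: 0.1

```text
t: 16.2
position: [0.5185, 0.4022, 0.1805]
eef_rot: [-0.154, 0.689, 0.155, 0.691]
force: [-0.3, 0.1, 0.3]
width: 0.895
```

```bash
python3 m.py g 6; python3 -c "
from h import *
s=read_state();print(s['position'],s['force'],s['wrist_torque']);rows([[.5192,.4007,.178]])"
```

```text
16.2 j7 0.999 Tz -0.048 rest -0.033 w 0.895 az 115.22 shift px -0.007 tan 321.3
[0.51789734 0.40119922 0.17793286] [ 0.92541605  0.97343499 -0.93526039] [-0.03291496 -0.02139884 -0.03287754]
[0, -1, 1],
toolx [-5.e-04 -4.e-04 -1.e+00] tooly az 115.22
```

Request:
send_rows:
  series:
    - [0,-1,1,0]
    - [0,-1,1,0]
    - [0,-1,1,0]
    - [0,-1,1,0]
    - [0,-1,1,0]
    - [0,-1,1,0]
    - [0,-1,1,0]
    - [0,-1,1,0]
    - [0,-1,1,0]
    - [0,-1,1,0]
  grip: 0.8
  grip_force: 45

```text
t: 17.5
position: [0.5197, 0.4002, 0.1785]
eef_rot: [-0.155, 0.69, 0.154, 0.69]
force: [-0.5, -5.3, 3.6]
width: 0.307
```

```bash
python3 m.py h 4; python3 -c "
from h import *
s=read_state();print(s['position'],s['force'],s['wrist_torque'])"
```

```text
17.5 j7 1.001 Tz -0.025 rest -0.035 w 0.307 az 115.18 shift px -0.003 tan 320.0
[0.519753   0.4001618  0.17851797] [-0.18566234 -5.39633345  3.77693234] [-1.08258686  0.09297227 -0.03524028]
```

Request:
send_rows:
  series:
    - [0,0,0,0.04]
    - [0,0,0,0.08]
    - [0,0,0,0.12]
    - [0,0,0,0.16]
    - [0,0,0,0.2]

```text
t: 18.2
position: [0.5198, 0.4, 0.1785]
eef_rot: [-0.084, 0.702, 0.083, 0.702]
force: [-0.9, -7.4, 4.7]
width: 0.31
```

```bash
python3 m.py i 4; python3 -c "
from h import *
s=read_state();print(s['position'],s['force'],s['wrist_torque'])"
```

```text
18.2 j7 0.814 Tz 0.218 rest -0.035 w 0.31 az 103.63 shift px 0.049 tan 321.1
[0.51982371 0.39996369 0.17854848] [ 0.46552733 -6.53964936  4.57747973] [-1.24544379  0.07725334 -0.03480348]
```

Good grip on the fine knob (26 mm) and it turns 1:1. Starting from about 3 N at 32 N/rad, the total needed is about 1.16 rad. Continuing with torque readings.

Request:
send_rows:
  series:
    - [0,0,0,0.04]
    - [0,0,0,0.08]
    - [0,0,0,0.12]
    - [0.5,0,0,0.16]
    - [0.5,0,0,0.2]
    - [0.5,0,0,0.24]

```text
t: 19.0
position: [0.5198, 0.3998, 0.1784]
eef_rot: [0.0, 0.707, -0.001, 0.707]
force: [-1.7, -7.6, 8.7]
width: 0.306
```

```bash
python3 m.py j 2
```

```text
19.0 j7 0.592 Tz 0.201 rest -0.013 w 0.306 az 89.87 shift px 0.116 tan 325.4
```

Request:
send_rows:
  series:
    - [0,0,0,0.04]
    - [0,0,0,0.08]
    - [0,0,0,0.12]
    - [0.5,0,0,0.16]
    - [0.5,0,0,0.2]
    - [0.5,0,0,0.24]

```text
t: 19.7
position: [0.5199, 0.3995, 0.1784]
eef_rot: [0.085, 0.701, -0.086, 0.702]
force: [-2.6, -9.7, 11.3]
width: 0.311
```

```bash
python3 m.py k 2
```

```text
19.7 j7 0.368 Tz 0.197 rest 0.107 w 0.311 az 76.11 shift px 0.161 tan 320.7
```

Request:
send_rows:
  series:
    - [0,0,0,0.04]
    - [0,0,0,0.08]
    - [0,0,0,0.12]
    - [0.5,0,0,0.16]
    - [0.5,0,0,0.2]
    - [0.5,0,0,0.24]

```text
t: 20.4
position: [0.5198, 0.3994, 0.1784]
eef_rot: [0.168, 0.686, -0.17, 0.687]
force: [-3.6, -12.4, 15.0]
width: 0.31
```

```bash
python3 m.py l 2
```

```text
20.4 j7 0.144 Tz 0.273 rest 0.028 w 0.31 az 62.36 shift px 0.226 tan 322.1
```

Request:
send_rows:
  series:
    - [-0.5,0,0,0.04]
    - [-1,0,0,0.08]
    - [-1.5,0,0,0.12]
    - [-1.5,0,0,0.16]
    - [-1.5,0,0,0.2]
    - [-1.5,0,0,0.225]

```text
t: 21.1
position: [0.5196, 0.3991, 0.1785]
eef_rot: [0.244, 0.663, -0.246, 0.664]
force: [-1.8, -10.1, 7.0]
width: 0.313
```

```bash
python3 m.py m 6; python3 - <<'E'
from h import *
A=grab_frame("scene");B=grab_frame("top")
print(read_state()["force"])
for f in (A,B):
    for l in("fine_knob",):
        try: print(tip_of(f,l)[:1])
        except Exception as e: print(e)
a=A["frame"][130:290,240:400,::-1];b=np.load("avg_m.npy")[5:50,10:55,::-1]
b=cv2.resize(b.clip(0,255).astype(np.uint8),(400,400),interpolation=cv2.INTER_CUBIC)
cv2.imwrite("pics/j.png",np.hstack([cv2.resize(a,(400,400),interpolation=cv2.INTER_CUBIC),b]))
E
```

```text
21.1 j7 -0.066 Tz 0.314 rest 0.086 w 0.313 az 49.48 shift px 0.264 tan 321.0
[-2.21582432 -9.09816915  6.91179265]
it knows: anvil, beaker, bung, coarse_grip, fine_grip, gauge, vial
it knows: anvil, beaker, bung, coarse_grip, fine_grip, gauge, vial
```

View pics/j.png

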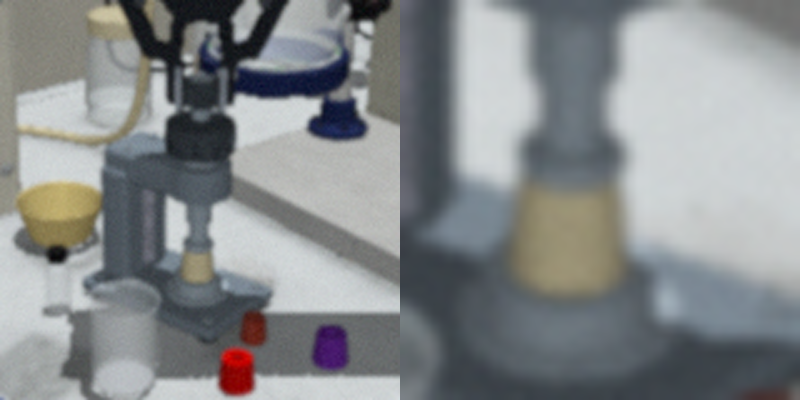

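The fingers hold only the fine knob, and the bung sits upright under the foot at (565,240) in the right crop. Total turn is 1.147 rad, or about 37 N plus the light touch, so about 40 N. Releasing and rising clear.

Request:
send_rows:
  series:
    - [0,0,0,0]
    - [0,0,0,0]
    - [0,0,0,0]
    - [0,0,0,0]
    - [0,0,0,0]
    - [0,0,0,0]
    - [-10,0,0,0]
    - [-30,0,0,0]
    - [-60,0,0,0]
    - [-100,0,0,0]
    - [-120,0,0,0]
    - [-120,0,0,0]
  grip: 0.1

```text
t: 22.7
position: [0.52, 0.4022, 0.3031]
eef_rot: [0.246, 0.663, -0.242, 0.665]
force: [0.2, 1.0, 0.5]
width: 0.901
```

```bash
python3 m.py n 6; python3 - <<'E'
from h import *
s=read_state();print(s["t"],s["position"],s["force"],s["width"])
A=grab_frame("scene");B=grab_frame("top")
for l in("vial","beaker"):
    print(l,[[np.round(x["point"]) for x in tip_of(f,l)[:1]] for f in(A,B)])
a=A["frame"][130:290,240:400,::-1];b=B["frame"][110:270,270:430,::-1]
cv2.imwrite("pics/k.png",cv2.resize(np.hstack([a,b]),None,fx=2.5,fy=2.5,interpolation=cv2.INTER_CUBIC))
E
```

```text
22.7 j7 -0.031 Tz -0.042 rest 0.015 w 0.901 az 49.62 shift px 0.273 tan 312.3
23.0 [0.51909843 0.40052951 0.29719038] [ 0.54145403  0.38967318 -0.38687662] 0.8975394211144941
vial [[array([264., 252.])], [array([299., 170.])]]
beaker [[array([292., 284.])], [array([294., 221.])]]
```

View pics/k.png

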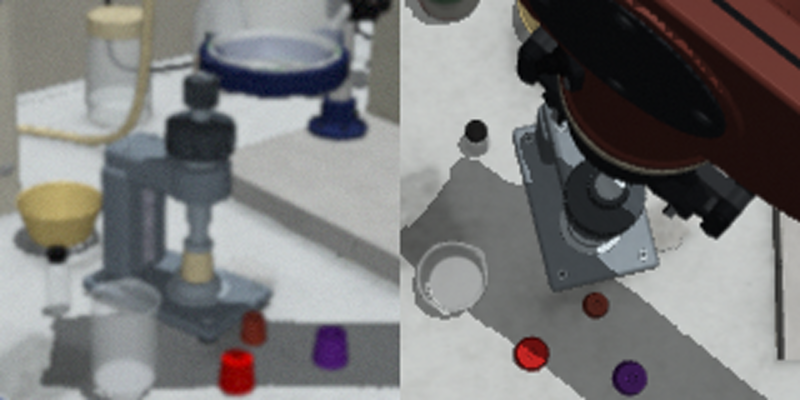

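The arm is clear, the knobs, bung and bystanders are in place, and the contact force is zero. Handing in.

```bash
python3 -c "
from workcell import *
print(hand_in())"
```

```text
the job is handed in; nothing more can be done
None
```

I brought the foot down to a light touch with the coarse knob, then turned the fine knob 1.15 rad to load the stopper to an estimated 40 N. I let go, rose clear and handed in at about 23 s.

- **Coarse knob:** My first approach went about 0.07 rad past the touch point, about 7 N by the stated rate. I backed off until the foot was free, found where it stops moving in averaged images, and returned to a touch of about 2–5 N.
- **Fine knob:** At 32 N/rad, 1.15 rad adds about 37 N. The grip did not appear to slip. The load is inferred, not measured directly. The last torque readings while turning were noisy, at 0.27 and 0.31 N m. The 0.26 N m expected at 40 N is slightly lower, so the load may be a few newtons over.
- **Contact forces:** While gripping the fine knob I followed it down about 1.5 mm, and the upward force reached 15 N. I took that back before finishing.
- **Final check:** The stopper looked upright and the force on the gripper was about zero. The vial and beaker were within about 2 px of where they started, and the look-alikes appeared undisturbed. One image measure of visible stopper height dropped from 321 to 312 after release. I think the shadow changed as the arm rose, but I did not confirm that.

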